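Load the cool box and hold its sprung cover just under the balance point

TASK

Lift the cool box's sprung cover by its bar handle past its balance point, which is at 60 degrees open, and let go, so that its spring keeps it up; then stand the low carton (the lower of the two cartons) upright on the floor inside the box and let go of it. Take the handle again, bring the cover down to about 10 degrees under the balance point, where it would fall shut by itself, and finish while holding it still there, ready for the next item: do not let go at the end. Leave everything else where it stands.

Things in the scene. Friction and masses are not known exactly. Their poses are not given: they have to be found in the camera images.
- coolbox: Fixed cool box: open-topped grey box, walls and floor 5 mm thick, under a white hinged cover. Outside 190 (local x) x 130 (local y) x 88 mm high; inside 180 x 120 x 83 mm. Origin at the centre of its underside, z up. Local -x is the handle side, +x the hinge side; it stands a quarter turn round, so local -x points to the robot's right (-y), give or take 7 degrees.
- cover_hinge (a point): Middle of the cover's hinge line on the box's rim, 95 mm along the box's local x from its origin and 88 mm up; has the box's axes, hinge line along local y. At opening angle q (rad) the handle bar lies, from here, -0.225 cos q + 0.052 sin q (m) along the box's local x and 0.225 sin q + 0.052 cos q up.
- cover (a joint): Opening angle of the cover in rad: 0 shut (as at the start), 1.5 at its open stop. Gravity and a spring act on it (0.7 kg): below the balance point, 1.05 rad (60 degrees), it falls shut by itself; above it the spring swings it to the stop and keeps it there. Raising takes under 3 N at the handle; damped, almost no friction.
- handle_bar (a point): Middle of the cover's bar handle: round steel bar, 10 mm diameter, 92 mm long, parallel to the hinge line, on two slanting rods at its ends. Moves with the cover. Cover shut: 140 mm above the worktop, 35 mm in front of the cover's free edge, 40 mm above its 12 mm plate. Pinched across from above, it turns freely between fingers that keep pointing down.
- low_carton_mid (a point): Centre (half-way up) of the low carton, the one to load: 50 x 55 x 70 mm (local x, y, z), 0.05 to 0.1 kg; stands upright with local z up.
- low_carton: The same low carton; origin at the centre of its underside.
- tall_carton: The other carton, taller: 45 x 50 x 95 mm (local x, y, z). Origin at the centre of its underside. Bystander, to be left alone.
- petri_dish: Flat round clear dish, 61 mm across, 14 mm high. Origin at the centre of its underside. Bystander, to be left alone.
- dropper: Small dropper bottle, 37 mm across, 100 mm high. Origin at the centre of its underside. Bystander, to be left alone.
- lab_timer: Low white push-button timer, 66 x 62 x 22 mm. Origin at the centre of its underside. Bystander, to be left alone.
- pot: Steel pot of cotton swabs, 64 mm across, 120 mm high. Origin at the centre of its underside. Bystander, to be left alone.
- pen: Slim pen lying on the worktop, 149 mm long. Origin at the centre of its underside. Bystander, to be left alone.

How it is judged (in metres and radians):
On the way, in this order (a step that is already met when the one before it is completed fails the run):
1. the cover has been raised past its balance point and stays up by its spring, let go (value of joint cover above 1.3 rad and contact force between the fingers and coolbox below 0.05 N), for 0.3 s.
2. the low carton stands upright inside the box, let go, with the cover still up (x of low_carton_mid in the frame of coolbox between -0.07 and 0.07 m and y of low_carton_mid in the frame of coolbox between -0.04 and 0.04 m and z of low_carton_mid in the frame of coolbox below 0.05 m and angle between low_carton_mid's own z axis and vertical below 0.15 rad and contact force between the fingers and low_carton below 0.1 N and linear speed of low_carton below 0.03 m/s and value of joint cover above 1.2 rad), for 0.2 s.
At the end, for the whole second after the job is handed in: The fingers hold the cover (more than 0.5 N of contact) still (under 0.1 rad/s) just under its balance point, 43 to 58 degrees open (0.75 to 1.02 rad; about 50 is meant), and the low carton stands upright (within 0.15 rad) on the floor inside the box, released and at rest (value of joint cover between 0.75 and 1.02 rad and velocity of joint cover between -0.1 and 0.1 rad/s and contact force between the fingers and coolbox above 0.5 N and x of low_carton_mid in the frame of coolbox between -0.07 and 0.07 m and y of low_carton_mid in the frame of coolbox between -0.04 and 0.04 m and z of low_carton_mid in the frame of coolbox below 0.05 m and angle between low_carton_mid's own z axis and vertical below 0.15 rad and contact force between the fingers and low_carton below 0.1 N and linear speed of low_carton below 0.03 m/s); the arm keeps its last pose, push and grip.
It fails at once if a bystander is moved by more than 30 mm (distance of any of tall_carton, petri_dish, dropper, lab_timer, pot, pen from where it was at the start of the episode above 0.03 m).
It also fails if it takes over 67 s, if anything falls off the work surface, if the arm or the gripper's body presses on something with over 40 N, if the wrist force passes 120 N, or if a joint passes its speed limit or range.

ROBOT

A 6-joint arm with a two-finger parallel gripper is mounted at the origin on a cart in front of the work surface, level with it; the furniture and walls round the work are solid. World frame = base frame: x ahead of the robot, y to its left, z up, the work surface at z = 0. Lengths are in mm, angles in degrees, forces in N, time in s.
With the tool pointing down it reaches from about 300 to 850 mm from the base axis. Payload 4.2 kg.
Tool frame: the origin (TCP) lies at the very end of the fingers, on their centre line; the grasp point (between the pads) lies 19 mm behind it; x points along the fingers, y is the direction in which the jaws open and shut, and the axes are right-handed (so a half turn about x gives the same grasp; the last joint's range is limited). The gripper opens to 91 mm and grips with 3 to 60 N. Pads are 32 mm wide; open, the fingers measure 118 mm over their backs; the gripper's body (76 mm by 178 mm) begins 60 mm behind the grasp point.
Start: joints at [-67.494, 18.312, 89.639, -0, 72.044, -1.146], TCP at [230.682, -526.718, 190.076] pointing down, gripper open.
Joint ranges: [-177.97, 177.97], [-48.28, 115.42], [12.27, 149.76], [-77.06, 257.06], [2.81, 150.46], [-146.56, 146.56]. Speed limits (degrees/s): [147.25, 147.25, 180, 180, 180, 180].

INTERFACE

Orientations are given as [roll, pitch, yaw] about the fixed x, y, z axes, in that order (R = Rz(yaw) Ry(pitch) Rx(roll)).
In Python, from workcell import sensors, grab_frame, job_done, finder gives the robot as it stands.
- The arm moves only by the tool play_rows, never from a script. Its argument "motion" is a list of rows, each a list of 5 numbers: the shift along the world's x, y, z in m, then the turn about the world's z in rad, then the opening, from 0 (shut) to 1 (fully open). In form: [[tx, ty, tz, roll, fingers], ...]. A call has exactly 8 rows; each row is the pose to reach, as a shift and turn from the pose commanded when the call began; what a row does not reach only later rows make up. A row lasts 1/12 s, in which the tool goes at most 41.7 mm and 7.16 degrees, less where a joint would pass 70% of its speed; a pose out of reach is approached as far as the arm can. A call with a gripper value outside its range is refused whole. The fingers move at their own pace and stop on an object; "squeeze" is the grip in N (left out, the last holds). Time passes only in rows, so rows that repeat a pose let the fingers close, or fill a call up. It gives the time, the measured TCP pose, the force and the opening at its end, in the units of the state.
- sensors.state(): the state, without advancing time (a new reading comes with each control period).
- grab_frame(name): name is "side" or "top" or "wrist"; returns a dict with "img" (480x640x3 uint8, blue, green, red), "fx", "fy", "cx", "cy" (pixels), "rvec" (rotation vector, rad) and "tvec" (3), from world to camera coordinates, as OpenCV has them; the wrist camera has in their place "tool_from_camera" (4x4, takes a point from camera to tool coordinates, whose origin is the TCP and whose axes are the tool frame's). Camera axes: x right, y down, z forward; pixel columns grow to the right and rows downward; lengths in mm; the calibration is good to about 2 mm. A picture is of the moment at which its call begins: read the wrist's pose just before it. There is no depth.
- job_done(): hands the job in, once; it reports no verdict.
Trained networks look in a picture, given as the dict that the camera call returned (one of the last four; its "shot" number tells which), for a name from the list of things; names that differ only in an ending like _2 or _b are one class to them, and where a whole thing is asked for, a point or a joint stands for the part that bears it (a point fixed in the world has none). Each returns a list of dicts, best first, with "conf" (0 to 1); they miss things now and then, are a little off and sometimes report something else, mostly with a low value. They report only what shows in the picture. A call takes as long as a camera call.
- finder.spot_in(picture, label): "point" ([column, row] in pixels, amid what is visible of it).
- finder.spot_point(picture, label): "point" ([column, row] in pixels: a listed point, or the origin of a listed thing).
The state is a dict: "time_s": time; "qpos": joint angles; "qvel": joint speeds; "effort": joint torques, N m; "ee_pos": TCP position; "ee_rot": TCP orientation; "force": force on the tool from outside, world axes, zero at the start; "torque": the same for the moment, N m; "gripper_width": finger opening in mm.
Only numpy, scipy, OpenCV 4.12 (cv2) and the standard library are available. Lean on these libraries where they do the work, as an engineer would, in place of code of your own. Each camera call takes 0.05 s, during which the arm holds its last target.

## Working session

There is one attempt and no reset: what is moved stays moved. The work goes in short steps, Python scripts to look and compute and a tool call to move; the robot and the scene stay as the last step left them, time stands still between calls to the robot, and variables do not carry over. Pictures are saved under pics/ and viewed, and the job is handed in when it is done.

Besides the shell and the picture viewer there is one more tool, called as name([rows], argument=value, ...), one row to a line, values as JSON. play_rows: Moves the arm, as the interface text tells. Its arguments: {"type":"object","properties":{"motion":{"type":"array","items":{"type":"array","items":{"type":"number"}}},"squeeze":{"type":"number"}},"required":["motion"]}

```bash
mkdir -p pics; ls; cat > h.py <<'E'
import numpy as np, cv2
from workcell import sensors, grab_frame, job_done, finder
def cam(p):
    K=np.array([[p['fx'],0,p['cx']],[0,p['fy'],p['cy']],[0,0,1.]])
    return K,np.array(p['rvec'],float),np.array(p['tvec'],float)
def proj(p,X):
    K,r,t=cam(p); return cv2.projectPoints(np.array(X,float).reshape(-1,1,3),r,t,K,None)[0].reshape(-1,2)
def ray(p,uv):
    K,r,t=cam(p); R=cv2.Rodrigues(r)[0]
    d=R.T@np.linalg.inv(K)@np.array([uv[0],uv[1],1.]); return -R.T@t.ravel(),d/np.linalg.norm(d)
def atz(p,uv,z):
    c,d=ray(p,uv); return c+d*(z-c[2])/d[2]
def tri(a,ua,b,ub):
    c1,d1=ray(a,ua);c2,d2=ray(b,ub)
    s=np.linalg.lstsq(np.c_[d1,-d2],c2-c1,rcond=None)[0]
    return (c1+s[0]*d1+c2+s[1]*d2)/2, np.linalg.norm(c1+s[0]*d1-c2-s[1]*d2)
E
python3 - <<'E'
from h import *
s=sensors.state(); print(s['time_s'],s['ee_pos'],s['ee_rot'],s['gripper_width'])
P={n:grab_frame(n) for n in('side','top')}
for n in P: cv2.imwrite(f'pics/{n}0.png',P[n]['img'])
np.set_printoptions(precision=1,suppress=True)
for l in ['coolbox','cover_hinge','handle_bar','low_carton_mid','low_carton','tall_carton','petri_dish','dropper','lab_timer','pot','pen']:
    r={n:finder.spot_point(P[n],l)[:2] for n in P}
    print(l,[(n,[(np.round(x['point'],1).tolist(),round(x['conf'],2)) for x in r[n]]) for n in P])
    if all(r.values()): print('   ',*tri(P['side'],r['side'][0]['point'],P['top'],r['top'][0]['point']))
E
```

```text
pics
0.0 [ 230.43470317 -526.19262791  189.20860198] [-91.0274607   89.89756224 112.62131057] 91.01293533068282
coolbox [('side', [([279.9, 243.6], 0.87)]), ('top', [([268.3, 275.1], 0.97)])]
    [502.3 -17.2   6.1] 1.249884316713109
cover_hinge [('side', [([264.7, 203.5], 0.63)]), ('top', [([231.8, 256.2], 0.62), ([381.8, 271.9], 0.48)])]
    [500.3  86.6  91.7] 3.815489070779933
handle_bar [('side', [([299.5, 226.2], 0.65), ([280.7, 245.8], 0.26)]), ('top', [([306.4, 263.6], 0.56)])]
    [ 508.9 -136.   139.7] 3.652950269235931
low_carton_mid [('side', [([301.8, 282.1], 0.6)]), ('top', [([337.2, 304.1], 0.73), ([391.9, 246.7], 0.16)])]
    [ 455.6 -242.7   42.7] 15.096607680727065
low_carton [('side', [([301.2, 294.3], 0.95)]), ('top', [([338.3, 307.8], 0.68)])]
    [ 455.7 -246.1    4.9] 7.610191285272353
tall_carton [('side', [([329.7, 325.6], 0.96)]), ('top', [([379.3, 311.1], 0.77)])]
    [ 477.5 -365.    -9.4] 1.540283976703296
petri_dish [('side', [([297.7, 224.3], 0.6), ([369.0, 298.8], 0.55)]), ('top', [])]
dropper [('side', [([393.3, 290.4], 0.86)]), ('top', [([388.9, 246.5], 0.52)])]
    [ 681.8 -351.4   11.4] 2.0797370829458983
lab_timer [('side', [([351.0, 359.8], 0.83)]), ('top', [([391.6, 245.2], 0.73), ([423.1, 321.1], 0.56)])]
    [ 641.5 -366.4 -124.2] 211.06609321952809
pot [('side', []), ('top', [([167.4, 272.4], 0.81)])]
pen [('side', [([390.1, 416.8], 0.57), ([368.5, 300.3], 0.33)]), ('top', [])]
```

View pics/side0.png

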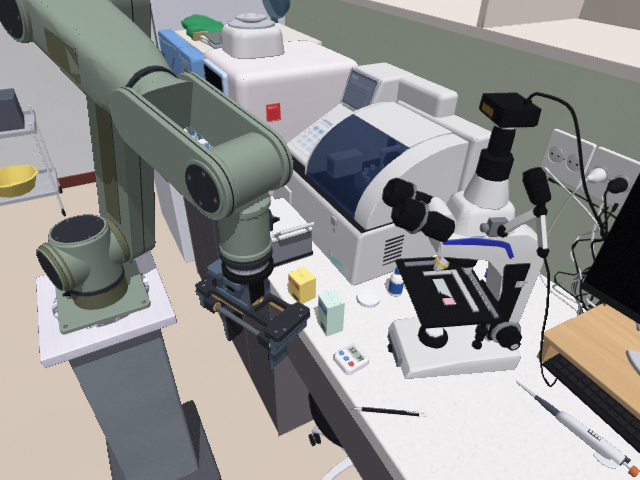

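View pics/top0.png

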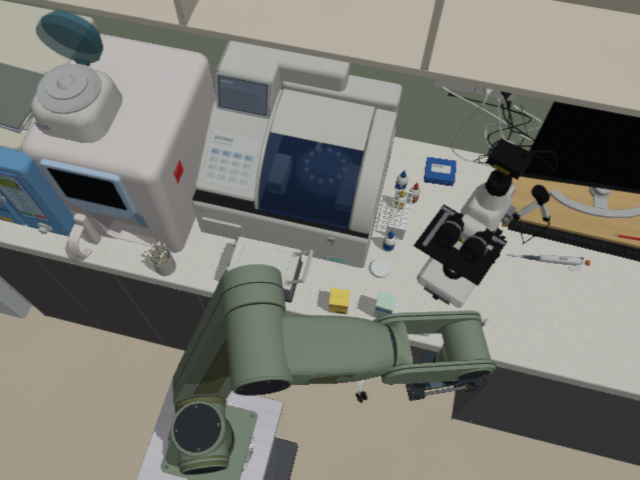

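play_rows([
  [0.03, 0.04, 0.03, -0.05, 1],
  [0.06, 0.08, 0.06, -0.1, 1],
  [0.09, 0.12, 0.08, -0.15, 1],
  [0.115, 0.155, 0.1, -0.2, 1],
  [0.14, 0.19, 0.12, -0.25, 1],
  [0.165, 0.225, 0.14, -0.3, 1],
  [0.19, 0.26, 0.15, -0.35, 1],
  [0.21, 0.29, 0.16, -0.375, 1],
], squeeze=15)

```text
time_s: 1.87
ee_pos: [408.9, -282.0, 332.5]
ee_rot: [139.5, 89.9, -38.5]
force: [0.2, -0.8, 1.0]
gripper_width: 91.6
```

```bash
cat >> h.py <<'E'
from scipy.spatial.transform import Rotation as Ro
def wpose(s,p):
    T=np.eye(4);T[:3,:3]=Ro.from_euler('xyz',s['ee_rot'],degrees=True).as_matrix();T[:3,3]=s['ee_pos']
    return T@np.array(p['tool_from_camera'])
def grabw():
    s=sensors.state(); p=grab_frame('wrist'); T=np.linalg.inv(wpose(s,p))
    p['rvec']=cv2.Rodrigues(T[:3,:3])[0]; p['tvec']=T[:3,3]; return s,p
def yang(s):
    return np.degrees(np.arctan2(*Ro.from_euler('xyz',s['ee_rot'],degrees=True).as_matrix()[[1,0],1]))
np.set_printoptions(precision=1,suppress=True)
E
python3 - <<'E'
from h import *
s,p=grabw(); print(s['time_s'],s['ee_pos'],yang(s),s['qpos'],p['fx'],ray(p,(320,240)),proj(p,s['ee_pos']))
cv2.imwrite('pics/w1.png',p['img'])
for l in ['coolbox','cover_hinge','handle_bar','low_carton_mid','low_carton','tall_carton']:
    print(l,[(np.round(x['point'],1).tolist(),round(x['conf'],2)) for x in finder.spot_point(p,l)[:2]])
E
```

```text
1.8667 [ 408.9 -282.   332.5] -87.97962006470301 [-35.9   7.7  83.6  -0.   88.6  52.1] 393.80824445637296 (array([ 492. , -279.4,  528. ]), array([-0.3, -0. , -0.9])) [[315.3 269.7]]
coolbox [([101.1, 94.7], 0.87)]
cover_hinge []
handle_bar [([285.9, 132.7], 0.74), ([168.0, 90.9], 0.64)]
low_carton_mid [([284.9, 135.0], 0.86), ([369.4, 7.5], 0.26)]
low_carton [([288.8, 131.9], 0.73)]
tall_carton [([389.1, 126.9], 0.66), ([584.9, 141.4], 0.48)]
```

View pics/w1.png

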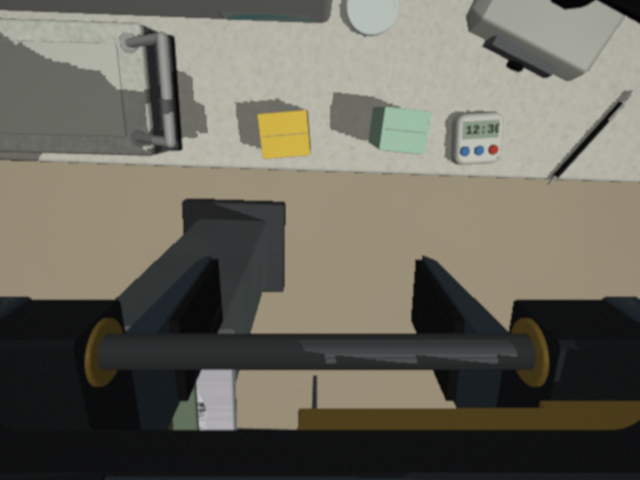

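```bash
python3 - <<'E'
from h import *
s,p=grabw()
g=cv2.resize(p['img'][0:180,0:330],None,fx=2.4,fy=2.4,interpolation=cv2.INTER_CUBIC); cv2.imwrite('pics/w1c.png',g)
a,b=atz(p,(164,37),140),atz(p,(172,149),140); print(a,b,(a+b)/2,np.linalg.norm(a-b),np.degrees(np.arctan2(*(a-b)[[1,0]])))
hsv=cv2.cvtColor(p['img'],cv2.COLOR_BGR2HSV); m=cv2.inRange(hsv,(20,120,150),(35,255,255)); m[:, :230]=0;m[:,340:]=0;m[200:]=0
m=cv2.inRange(hsv,(18,100,120),(35,255,255));m[200:]=0
c=max(cv2.findContours(m,0,2)[0],key=cv2.contourArea); r=cv2.minAreaRect(c);print(r,cv2.contourArea(c)); print(cv2.approxPolyDP(c,3,True).reshape(-1,2).tolist())
E
```

```text
[ 544.9 -143.8  140. ] [ 446.4 -143.9  140. ] [ 495.6 -143.8  140. ] 98.49168000144898 0.048248320300224946
((281.8896484375, 131.67587280273438), (46.007198333740234, 50.49165725708008), 85.2363510131836) 2181.5
[[304, 108], [255, 113], [262, 156], [307, 152]]
```

View pics/w1c.png

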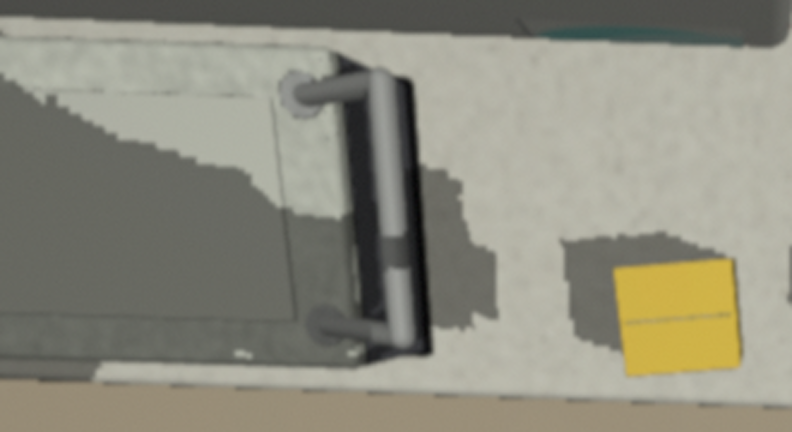

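```bash
python3 - <<'E'
from h import *
s,p=grabw(); print(s['ee_pos'],s['qvel'])
cv2.imwrite('pics/w2.png',p['img'])
hsv=cv2.cvtColor(p['img'],cv2.COLOR_BGR2HSV)
m=cv2.inRange(hsv,(18,100,120),(35,255,255));m[200:]=0
c=max(cv2.findContours(m,0,2)[0],key=cv2.contourArea); q=cv2.approxPolyDP(c,3,True).reshape(-1,2);print(q.tolist())
Q=np.array([atz(p,x,70) for x in q]);print(Q,Q.mean(0))
for i in range(4): d=Q[(i+1)%4]-Q[i];print(np.linalg.norm(d),np.degrees(np.arctan2(d[1],d[0])))
a,b=atz(p,(158.3,31.3),140),atz(p,(167.5,143.8),140); print(a,b,(a+b)/2,np.linalg.norm(a-b),np.degrees(np.arctan2(*(a-b)[[1,0]])))
for l in ['coolbox','handle_bar','low_carton_mid','low_carton']:
    print(l,[(np.round(x['point'],1).tolist(),round(x['conf'],2)) for x in finder.spot_point(p,l)[:2]])
E
```

```text
[ 407.1 -284.4  330.4] [-0.3  0.1 -0.1  0.3  0.1  0.2]
[[304, 108], [255, 112], [262, 156], [307, 152]]
[[ 488.6 -268.2   70. ]
 [ 482.4 -213.9   70. ]
 [ 434.2 -221.5   70. ]
 [ 440.6 -272.9   70. ]] [ 461.4 -244.1   70. ]
54.60481357976233 96.52987216381462
48.74228950977617 -171.09850570907713
51.81949290397379 -82.9147899903169
48.20445037563691 5.613708273905758
[ 549.4 -139.2  140. ] [ 451.2 -140.   140. ] [ 500.3 -139.6  140. ] 98.15359756609385 0.45205220592022827
coolbox [([101.0, 89.5], 0.64)]
handle_bar [([164.1, 86.1], 0.62)]
low_carton_mid [([283.5, 133.4], 0.98)]
low_carton [([286.7, 129.5], 0.55)]
```

play_rows([
  [0.015, 0.022, -0.01, -0.01, 1],
  [0.03, 0.045, -0.02, -0.02, 1],
  [0.045, 0.07, -0.03, -0.026, 1],
  [0.06, 0.095, -0.04, -0.026, 1],
  [0.075, 0.12, -0.055, -0.026, 1],
  [0.087, 0.135, -0.065, -0.026, 1],
  [0.093, 0.144, -0.07, -0.026, 1],
  [0.093, 0.144, -0.07, -0.026, 1],
])

```text
time_s: 3.18
ee_pos: [501.2, -138.1, 259.8]
ee_rot: [-23.8, 89.8, 157.0]
force: [-0.9, -0.3, -0.5]
gripper_width: 91.2
```

```bash
python3 - <<'E'
from h import *
grabw();s,p=grabw(); print(s['time_s'],s['ee_pos'],yang(s),s['qvel'],s['force'])
cv2.imwrite('pics/w3.png',p['img']); print(proj(p,[[500,-140,140]]))
for l in ['coolbox','handle_bar','cover_hinge','low_carton_mid']:
    print(l,[(np.round(x['point'],1).tolist(),round(x['conf'],2)) for x in finder.spot_point(p,l)[:2]])
E
```

```text
3.2333 [ 500.9 -139.4  260.7] -89.24881448724105 [-1.8 -1.1 -1.  -0.6  0.4 -0.2] [ 0.  -0.7 -1.1]
[[316.3 213.1]]
coolbox [([203.4, 181.3], 0.73)]
handle_bar [([319.4, 213.8], 0.56)]
cover_hinge [([82.5, 197.6], 0.82), ([503.5, 88.1], 0.32)]
low_carton_mid []
```

View pics/w3.png

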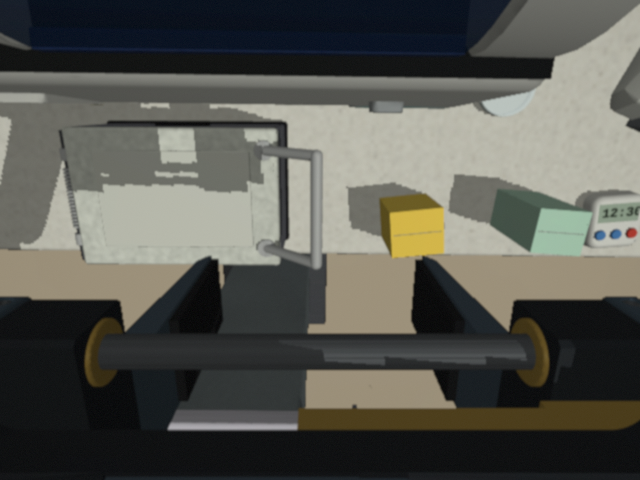

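```bash
python3 - <<'E'
from h import *
s,p=grabw(); print(s['time_s'],s['ee_pos'],yang(s),np.abs(s['qvel']).max())
g=p['img'][130:285,40:340]; cv2.imwrite('pics/w3c.png',cv2.resize(g,None,fx=2.6,fy=2.6,interpolation=cv2.INTER_CUBIC))
gr=cv2.cvtColor(p['img'],cv2.COLOR_BGR2GRAY).astype(float)
pts=[]
for r in range(165,256,6):
    row=gr[r,305:335]; print(r,row.astype(int).tolist()) if r in(165,207,249) else 0
E
```

```text
3.4833 [ 500.9 -140.6  261.9] -89.4179963682899 0.20565263351951196
165 [187, 186, 178, 150, 114, 108, 122, 135, 145, 154, 162, 163, 158, 148, 138, 139, 156, 176, 182, 183, 184, 185, 185, 185, 186, 185, 185, 186, 185, 184]
207 [186, 186, 184, 164, 124, 107, 120, 134, 145, 153, 160, 163, 156, 146, 140, 150, 173, 183, 182, 181, 180, 180, 179, 179, 179, 180, 183, 185, 186, 186]
249 [186, 186, 184, 164, 123, 105, 120, 134, 145, 153, 158, 159, 153, 144, 139, 151, 176, 185, 186, 186, 186, 186, 184, 184, 184, 185, 187, 187, 187, 186]
```

View pics/w3c.png

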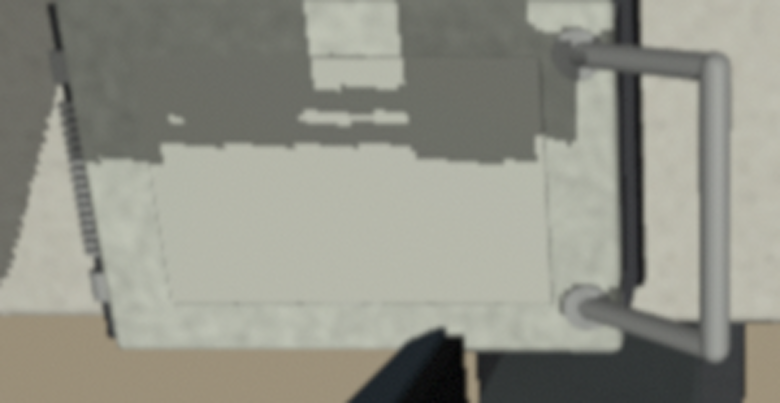

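```bash
python3 - <<'E'
from h import *
s,p=grabw(); print(s['time_s'],s['ee_pos'],yang(s),np.abs(s['qvel']).max())
ang=lambda a,b:np.degrees(np.arctan2(*(a-b)[[1,0]]))
a,b=atz(p,(315,154),140),atz(p,(315,266),140); print(a,b,(a+b)/2,np.linalg.norm(a-b),ang(a,b))
a,b=atz(p,(85.4,263.5),100),atz(p,(278.5,264.6),100); print(a,b,np.linalg.norm(a-b),ang(a,b))
hsv=cv2.cvtColor(p['img'],cv2.COLOR_BGR2HSV)
m=cv2.inRange(hsv,(18,100,190),(35,255,255));m[265:]=0
c=max(cv2.findContours(m,0,2)[0],key=cv2.contourArea); q=cv2.approxPolyDP(c,3,True).reshape(-1,2);print(q.tolist())
print(proj(p,[[461,-244,70]]))
E
```

```text
3.5333 [ 500.8 -140.5  261.8] -89.4098817681738 0.28212333660564054
[ 548.6 -139.5  140. ] [ 452.4 -140.4  140. ] [ 500.5 -140.   140. ] 96.18500465210782 0.5434601452535343
[436.2  83.5 100. ] [ 436.9 -104.8  100. ] 188.29373815199216 90.23277207598547
[[441, 208], [390, 213], [391, 255], [441, 252]]
[[415.5 233.1]]
```

play_rows([
  [0, 0, -0.015, 0, 1],
  [0, 0, -0.035, 0, 1],
  [0, 0, -0.055, 0, 1],
  [0, 0, -0.078, 0, 1],
  [0, 0, -0.1, 0, 1],
  [0, 0, -0.12, 0, 1],
  [0, 0, -0.133, 0, 1],
  [0, 0, -0.14, 0, 1],
])

```text
time_s: 4.25
ee_pos: [499.9, -139.6, 119.5]
ee_rot: [-13.7, 89.8, 166.9]
force: [-0.6, 0.2, 0.3]
gripper_width: 91.6
```

play_rows([
  [0, 0, 0, 0, 0.5],
  [0, 0, 0, 0, 0.2],
  [0, 0, 0, 0, 0.0],
  [0, 0, 0, 0, 0.0],
  [0, 0, 0, 0, 0.0],
  [0, 0, 0, 0, 0.0],
  [0, 0, 0, 0, 0.0],
  [0, 0, 0, 0, 0.0],
], squeeze=12)

```text
time_s: 4.92
ee_pos: [501.1, -139.5, 121.3]
ee_rot: [144.3, 90.0, -35.0]
force: [-1.1, -0.2, -0.7]
gripper_width: 41.0
```

```bash
python3 - <<'E'
from h import *
s,p=grabw(); print(s['time_s'],s['ee_pos'],yang(s),np.abs(s['qvel']).max(),s['gripper_width'],s['force'])
cv2.imwrite('pics/w4.png',p['img'])
# arc plan
for q in np.arange(0,1.51,0.06):
    f=lambda q:np.array([-.225*np.cos(q)+.052*np.sin(q),.225*np.sin(q)+.052*np.cos(q)])
    d=f(q)-f(0); print(round(q,2),np.round(d,4))
E
```

```text
4.9167 [ 501.1 -139.5  121.3] -89.32088824794751 0.16047783060326348 41.02882746623544 [-1.1 -0.2 -0.7]
0.0 [0. 0.]
0.06 [0. 0.]
0.12 [0. 0.]
0.18 [0. 0.]
0.24 [0.  0.1]
0.3 [0.  0.1]
0.36 [0.  0.1]
0.42 [0.  0.1]
0.48 [0.  0.1]
0.54 [0.1 0.1]
0.6 [0.1 0.1]
0.66 [0.1 0.1]
0.72 [0.1 0.1]
0.78 [0.1 0.1]
0.84 [0.1 0.2]
0.9 [0.1 0.2]
0.96 [0.1 0.2]
1.02 [0.2 0.2]
1.08 [0.2 0.2]
1.14 [0.2 0.2]
1.2 [0.2 0.2]
1.26 [0.2 0.2]
1.32 [0.2 0.2]
1.38 [0.2 0.2]
1.44 [0.2 0.2]
1.5 [0.3 0.2]
```

View pics/w4.png

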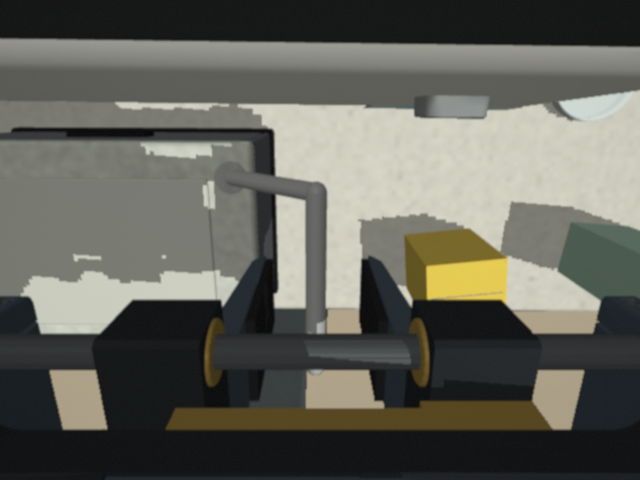

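play_rows([
  [0, 0, 0, 0, 0.0],
  [0, 0, 0, 0, 0.0],
  [0, 0, 0, 0, 0.0],
  [0, 0, 0, 0, 0.0],
  [0, 0, 0, 0, 0.0],
  [0, 0, 0, 0, 0.0],
  [0, 0, 0, 0, 0.0],
  [0, 0, 0, 0, 0.0],
])

```text
time_s: 5.63
ee_pos: [501.1, -139.5, 121.1]
ee_rot: [103.8, 90.0, -75.5]
force: [0.8, 0.2, 0.2]
gripper_width: 0.2
```

```bash
python3 - <<'E'
import numpy as np
f=lambda q:np.array([-225*np.cos(q)+52*np.sin(q),225*np.sin(q)+52*np.cos(q)])
for k in range(4):
  qs=np.array([.02,.06,.1,.15,.2,.25,.3,.35]) if k==0 else .35+ (k-1)*.4+np.arange(1,9)*.05
  q0=0 if k==0 else .35+(k-1)*.4
  print(q0,[np.round(f(q)-f(q0)).astype(int).tolist() for q in qs])
E
```

```text
0 [[1, 4], [4, 13], [6, 22], [10, 33], [15, 44], [20, 54], [25, 64], [31, 74]]
0.35 [[7, 10], [14, 19], [21, 28], [29, 36], [37, 44], [46, 52], [55, 59], [64, 65]]
0.75 [[10, 6], [20, 12], [30, 17], [41, 22], [51, 26], [62, 30], [73, 33], [85, 35]]
1.15 [[11, 2], [23, 3], [34, 4], [46, 4], [57, 4], [69, 3], [80, 2], [92, -1]]
```

```bash
python3 - <<'E'
from h import *
s,p=grabw(); print(s['time_s'],s['ee_pos'],s['gripper_width'],s['force']); cv2.imwrite('pics/w5.png',p['img'])
q=grab_frame('side'); cv2.imwrite('pics/s5.png',cv2.resize(q['img'][150:350,180:400],None,fx=3,fy=3))
for l in ['handle_bar']:
    print(l,[(np.round(x['point'],1).tolist(),round(x['conf'],2)) for x in finder.spot_point(q,l)[:2]], proj(q,[s['ee_pos'],[500.5,-140,140]]))
E
```

```text
5.6333 [ 501.1 -139.5  121.1] 0.23213890116795222 [0.8 0.2 0.2]
handle_bar [([294.7, 223.3], 0.6)] [[296.9 233.6]
 [296.7 228. ]]
```

View pics/w5.png

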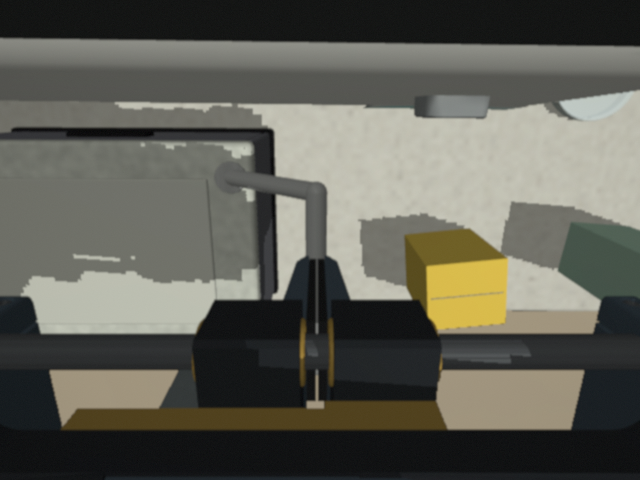

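View pics/s5.png

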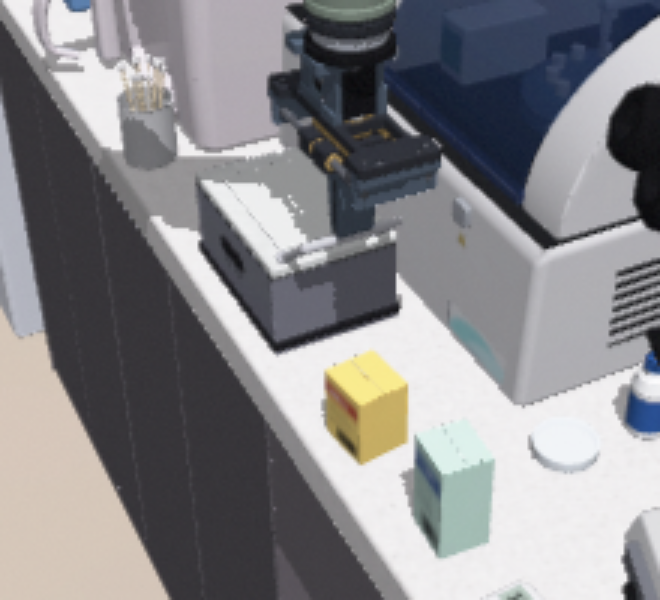

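```bash
python3 - <<'E'
from h import *
q=grab_frame('side'); cv2.imwrite('pics/s6.png',cv2.resize(q['img'][190:270,240:340],None,fx=7,fy=7,interpolation=cv2.INTER_CUBIC))
t=grab_frame('top'); cv2.imwrite('pics/t6.png',cv2.resize(t['img'][220:320,220:360],None,fx=5,fy=5,interpolation=cv2.INTER_CUBIC))
print((proj(q,[[500.5,-140,140],[454.5,-140,140],[546.5,-140,140],[501,-139.5,121]])-[240,190])*7)
E
```

```text
[[397.2 265.9]
 [287.  297.7]
 [504.  235.1]
 [398.3 305.6]]
```

View pics/s6.png

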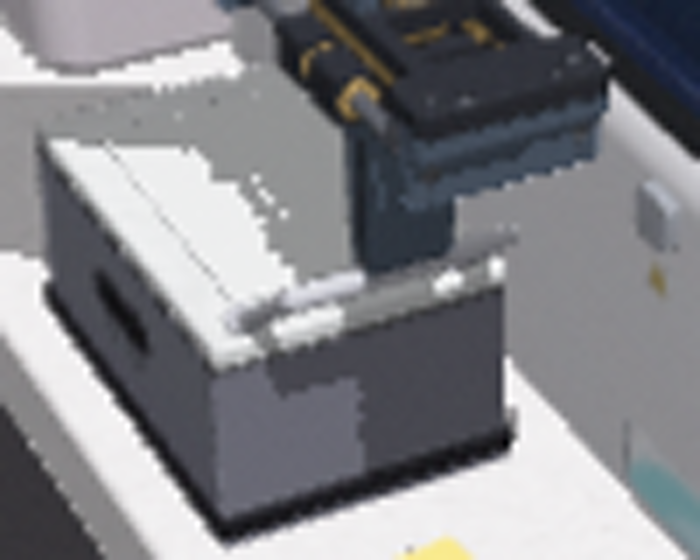

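View pics/t6.png

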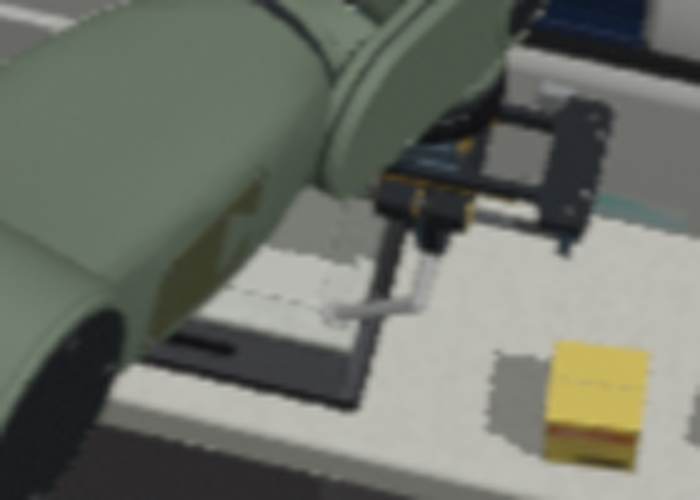

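```bash
python3 - <<'E'
from h import *
s,p=grabw(); q=grab_frame('side'); t=grab_frame('top')
T=np.eye(4);T[:3,:3]=Ro.from_euler('xyz',s['ee_rot'],degrees=True).as_matrix();T[:3,3]=s['ee_pos']
print(T,np.array(p['tool_from_camera']))
for tx in (0,-12,-24):
  P=[(T@[tx,y,z,1])[:3] for y in(-13.5,13.5) for z in (-16,16)]
  print(tx,'w',proj(p,P).round().tolist(),'s',((proj(q,P)-[240,190])*7).round().tolist(),'t',((proj(t,P)-[220,220])*5).round().tolist())
q0=cv2.imread('pics/side0.png')
c=q0[260:390,180:330]; cv2.imwrite('pics/s0c.png',cv2.resize(c,None,fx=5,fy=4.5,interpolation=cv2.INTER_CUBIC))
X=np.array([230.4,-526.2,189.2]); a=np.radians(113.6); u=np.array([np.cos(a),np.sin(a),0]);v=np.array([-u[1],u[0],0])
print(((proj(q,[X+u*k*y+v*w for k in(-1,1) for y in (45.5,59) for w in(-16,16)])-[180,260])*[5,4.5]).round().tolist())
E
```

```text
[[   0.     0.    -1.   501. ]
 [  -0.    -1.    -0.  -139.5]
 [  -1.     0.    -0.   121.1]
 [   0.     0.     0.     1. ]] [[  -0.    -0.3    1.  -195.4]
 [   1.     0.     0.     0.5]
 [  -0.     1.     0.3  -83.5]
 [   0.     0.     0.     1. ]]
0 w [[290.0, 241.0], [291.0, 297.0], [341.0, 241.0], [340.0, 297.0]] s [[419.0, 276.0], [345.0, 299.0], [452.0, 312.0], [377.0, 335.0]] t [[420.0, 212.0], [406.0, 262.0], [466.0, 222.0], [452.0, 273.0]]
-12 w [[288.0, 249.0], [289.0, 307.0], [342.0, 249.0], [341.0, 307.0]] s [[419.0, 251.0], [345.0, 273.0], [452.0, 286.0], [377.0, 309.0]] t [[419.0, 203.0], [406.0, 254.0], [466.0, 214.0], [452.0, 264.0]]
-24 w [[286.0, 258.0], [288.0, 319.0], [344.0, 258.0], [343.0, 319.0]] s [[419.0, 225.0], [344.0, 247.0], [452.0, 260.0], [376.0, 283.0]] t [[419.0, 194.0], [405.0, 245.0], [466.0, 204.0], [452.0, 255.0]]
[[509.0, 472.0], [445.0, 528.0], [539.0, 490.0], [475.0, 547.0], [320.0, 357.0], [254.0, 406.0], [294.0, 341.0], [228.0, 389.0]]
```

View pics/s0c.png

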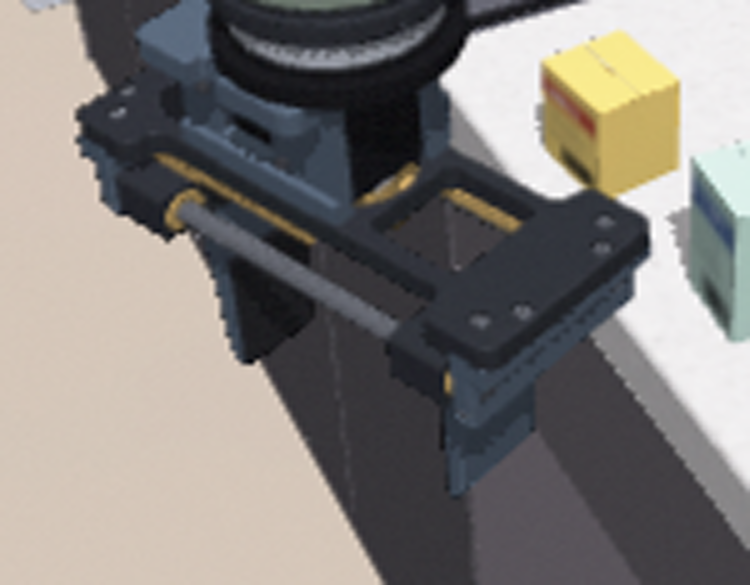

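play_rows([
  [0, 0, 0.003, 0, 0.5],
  [0, 0, 0.003, 0, 0.5],
  [0, 0, 0.003, 0, 0.5],
  [0, 0, 0.003, 0, 0.5],
  [0, 0, 0.003, 0, 0.5],
  [0, 0, 0.003, 0, 0.5],
  [0, 0, 0.003, 0, 0.5],
  [0, 0, 0.003, 0, 0.5],
])

```text
time_s: 6.7
ee_pos: [501.0, -139.5, 124.1]
ee_rot: [22.0, 90.0, -157.3]
force: [0.0, 0.0, -0.2]
gripper_width: 45.3
```

play_rows([
  [0, 0, -0.004, 0, 0.4],
  [0, 0, -0.01, 0, 0.4],
  [0, 0, -0.016, 0, 0.4],
  [0, 0, -0.022, 0, 0.4],
  [0, 0, -0.025, 0, 0.4],
  [0, 0, -0.025, 0, 0.2],
  [0, 0, -0.025, 0, 0.0],
  [0, 0, -0.025, 0, 0.0],
])

```text
time_s: 7.37
ee_pos: [501.2, -139.5, 99.3]
ee_rot: [150.4, 90.0, -28.9]
force: [-0.4, -0.3, 0.7]
gripper_width: 19.3
```

play_rows([
  [0, 0, 0, 0, 0.0],
  [0, 0, 0, 0, 0.0],
  [0, 0, 0, 0, 0.0],
  [0, 0, 0, 0, 0.0],
  [0, 0, 0, 0, 0.0],
  [0, 0, 0, 0, 0.0],
  [0, 0, 0, 0, 0.0],
  [0, 0, 0, 0, 0.0],
])

```text
time_s: 8.03
ee_pos: [501.3, -139.1, 99.2]
ee_rot: [-126.7, 90.0, 54.0]
force: [0.9, 3.3, 0.1]
gripper_width: 9.6
```

play_rows([
  [0, 0.001, 0.004, 0, 0],
  [0, 0.004, 0.013, 0, 0],
  [0, 0.006, 0.022, 0, 0],
  [0, 0.01, 0.033, 0, 0],
  [0, 0.015, 0.044, 0, 0],
  [0, 0.02, 0.054, 0, 0],
  [0, 0.025, 0.064, 0, 0],
  [0, 0.031, 0.074, 0, 0],
])

```text
time_s: 8.7
ee_pos: [500.8, -107.7, 173.9]
ee_rot: [-62.5, 90.0, 118.2]
force: [3.5, 4.6, -4.0]
gripper_width: 9.4
```

play_rows([
  [0, 0.007, 0.01, 0, 0],
  [0, 0.014, 0.019, 0, 0],
  [0, 0.021, 0.028, 0, 0],
  [0, 0.029, 0.036, 0, 0],
  [0, 0.037, 0.044, 0, 0],
  [0, 0.046, 0.052, 0, 0],
  [0, 0.055, 0.059, 0, 0],
  [-0.001, 0.064, 0.065, 0, 0],
])

```text
time_s: 9.37
ee_pos: [500.5, -45.1, 239.9]
ee_rot: [121.3, 89.8, -58.0]
force: [0.6, -4.2, 3.5]
gripper_width: 9.6
```

play_rows([
  [0, 0.01, 0.006, 0, 0],
  [0, 0.02, 0.012, 0, 0],
  [0, 0.03, 0.017, 0, 0],
  [0, 0.041, 0.022, 0, 0],
  [0, 0.051, 0.026, 0, 0],
  [0, 0.062, 0.03, 0, 0],
  [0, 0.073, 0.033, 0, 0],
  [-0.001, 0.085, 0.035, 0, 0],
])

```text
time_s: 10.03
ee_pos: [499.9, 41.7, 274.3]
ee_rot: [-179.3, 89.8, 1.4]
force: [1.1, -1.4, 6.6]
gripper_width: 9.7
```

```bash
python3 - <<'E'
from h import *
s=sensors.state(); print(s['time_s'],s['ee_pos'],s['gripper_width'],s['force'],s['qpos'])
q=grab_frame('side'); cv2.imwrite('pics/s7.png',cv2.resize(q['img'][100:350,180:430],None,fx=2.4,fy=2.4))
E
```

```text
10.0333 [499.9  41.7 274.3] 9.660297651711518 [ 1.1 -1.4  6.6] [ 3.5  9.  90.1 -0.  80.7 92.8]
```

View pics/s7.png

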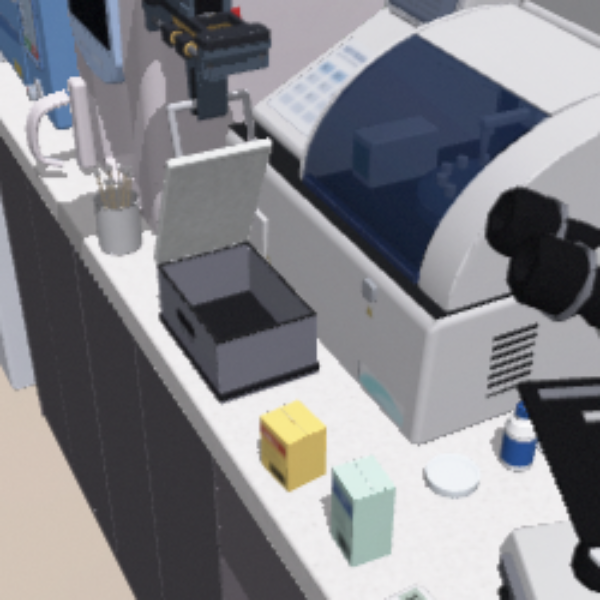

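play_rows([
  [0, 0.01, 0.001, 0, 0],
  [0, 0.02, 0.003, 0, 0],
  [0, 0.03, 0.004, 0, 0],
  [0, 0.038, 0.004, 0, 0],
  [0, 0.045, 0.004, 0, 0],
  [0, 0.05, 0.004, 0, 0],
  [0, 0.053, 0.004, 0, 0],
  [0, 0.053, 0.004, 0, 0],
])

```text
time_s: 10.75
ee_pos: [499.4, 95.1, 277.3]
ee_rot: [-127.2, 89.9, 53.5]
force: [0.8, 0.8, 3.9]
gripper_width: 9.8
```

play_rows([
  [0, 0, 0, 0, 1],
  [0, 0.004, 0, 0, 1],
  [0, 0.008, 0, 0, 1],
  [0, 0.012, 0, 0, 1],
  [0, 0.016, 0, 0, 1],
  [0, 0.02, 0, 0, 1],
  [0, 0.022, 0, 0, 1],
  [0, 0.022, 0, 0, 1],
])

```text
time_s: 11.42
ee_pos: [499.0, 115.9, 277.0]
ee_rot: [51.9, 90.0, -127.4]
force: [-0.7, -0.9, 0.6]
gripper_width: 60.0
```

```bash
python3 - <<'E'
from h import *
s,p=grabw(); print(s['time_s'],s['ee_pos'],yang(s),s['gripper_width'],s['force'])
cv2.imwrite('pics/w8.png',p['img'])
E
```

```text
11.4167 [499.  115.9 277. ] -89.29027570460137 60.01501177378564 [-0.7 -0.9  0.6]
```

View pics/w8.png

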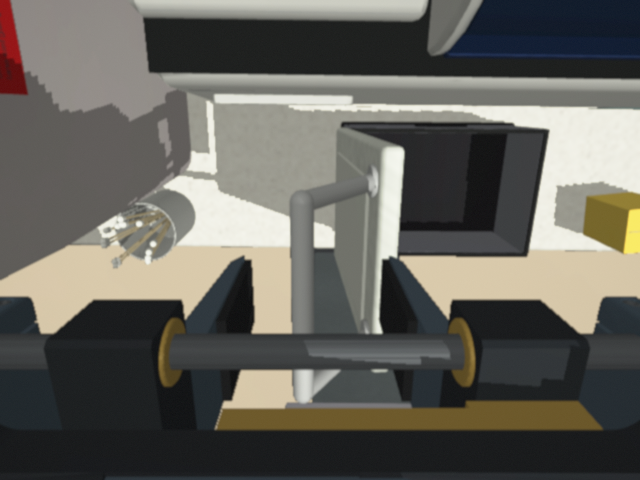

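play_rows([
  [0, 0, 0.01, 0, 1],
  [0, 0, 0.025, 0, 1],
  [0, 0, 0.04, 0, 1],
  [0, -0.015, 0.05, 0, 1],
  [0, -0.04, 0.055, 0.03, 1],
  [-0.003, -0.07, 0.055, 0.06, 1],
  [-0.008, -0.1, 0.055, 0.09, 1],
  [-0.012, -0.13, 0.05, 0.11, 1],
])

```text
time_s: 12.13
ee_pos: [487.3, -15.9, 329.0]
ee_rot: [164.5, 89.8, -8.5]
force: [0.6, -0.3, -0.3]
gripper_width: 90.9
```

play_rows([
  [-0.004, -0.03, -0.005, 0, 1],
  [-0.008, -0.06, -0.015, 0, 1],
  [-0.012, -0.09, -0.025, 0, 1],
  [-0.016, -0.12, -0.04, 0, 1],
  [-0.02, -0.15, -0.06, 0, 1],
  [-0.023, -0.18, -0.08, 0, 1],
  [-0.025, -0.205, -0.1, 0, 1],
  [-0.026, -0.225, -0.12, 0, 1],
])

```text
time_s: 12.8
ee_pos: [460.8, -241.9, 207.2]
ee_rot: [124.1, 89.9, -49.0]
force: [0.7, 0.6, 0.4]
gripper_width: 91.1
```

```bash
python3 - <<'E'
from h import *
grabw();grabw();s,p=grabw(); print(s['time_s'],s['ee_pos'],yang(s),s['gripper_width'],np.abs(s['qvel']).max())
cv2.imwrite('pics/w9.png',p['img'])
hsv=cv2.cvtColor(p['img'],cv2.COLOR_BGR2HSV)
for vmin in (120,):
    m=cv2.inRange(hsv,(18,100,vmin),(35,255,255));m[290:]=0
    c=max(cv2.findContours(m,0,2)[0],key=cv2.contourArea); print(cv2.approxPolyDP(c,3,True).reshape(-1,2).tolist())
print(proj(p,[[461,-244,70]]))
q=grab_frame('side'); cv2.imwrite('pics/s9.png',cv2.resize(q['img'][100:350,180:430],None,fx=2.4,fy=2.4))
E
```

```text
12.9 [ 459.  -241.4  204.5] -83.24010258777736 91.27856742205798 2.78303879584119
[[288, 175], [289, 232], [350, 231], [350, 175]]
[[319.4 205.4]]
```

View pics/w9.png

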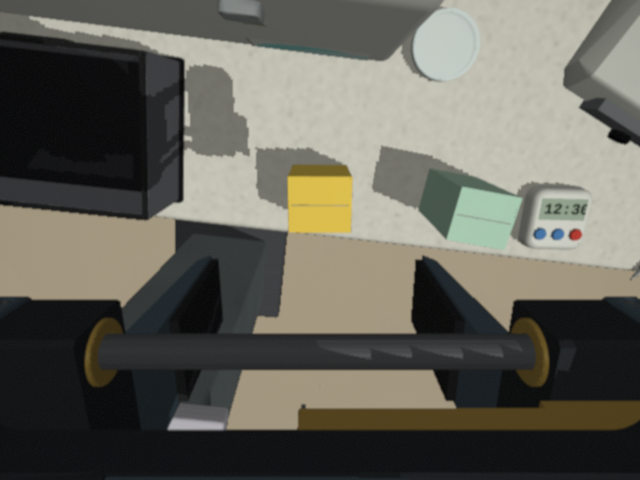

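View pics/s9.png

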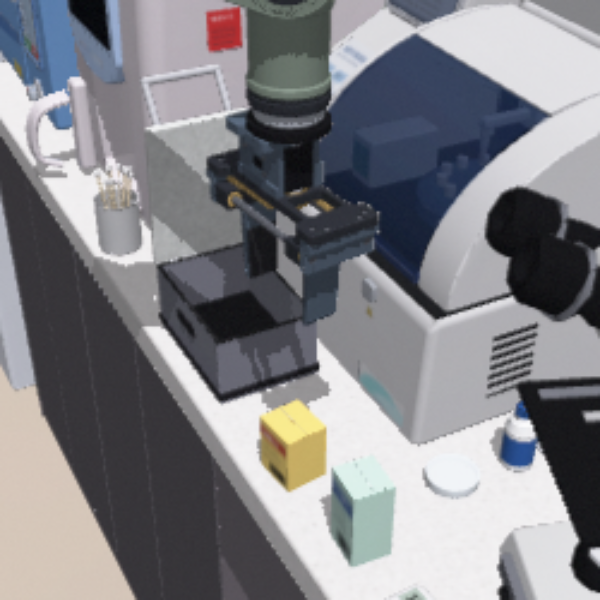

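play_rows([
  [0, -0.001, -0.02, 0, 1],
  [0.001, -0.002, -0.04, 0, 1],
  [0.001, -0.002, -0.06, 0, 1],
  [0.001, -0.002, -0.08, 0, 1],
  [0.001, -0.002, -0.1, 0, 1],
  [0.001, -0.002, -0.12, 0, 1],
  [0.001, -0.002, -0.135, 0, 1],
  [0.001, -0.002, -0.14, 0, 1],
])

```text
time_s: 13.67
ee_pos: [462.2, -240.1, 66.8]
ee_rot: [-48.2, 89.9, 138.8]
force: [-0.4, -1.2, -0.2]
gripper_width: 91.3
```

```bash
python3 - <<'E'
from h import *
grabw();s,p=grabw(); print(s['time_s'],s['ee_pos'],yang(s),s['gripper_width'],np.abs(s['qvel']).max())
cv2.imwrite('pics/w10.png',p['img'])
E
```

```text
13.7167 [ 462.2 -240.3   66.8] -82.94208506204964 91.43789209664797 1.6891756988583417
```

View pics/w10.png

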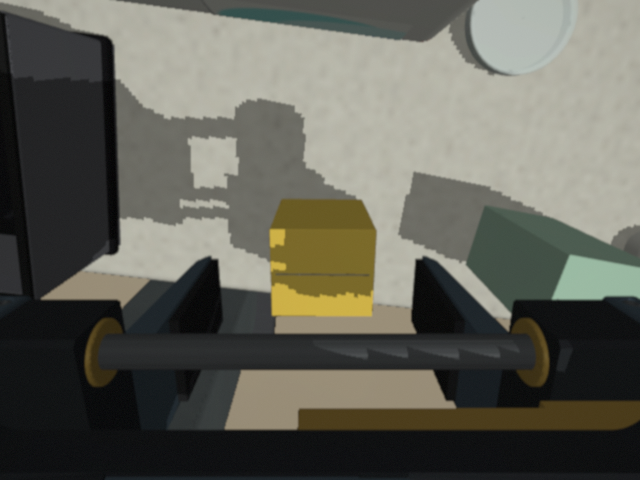

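play_rows([
  [0, -0.002, -0.005, 0, 1],
  [0, -0.003, -0.015, 0, 1],
  [0, -0.004, -0.028, 0, 1],
  [0, -0.004, -0.04, 0, 1],
  [0, -0.004, -0.05, 0, 1],
  [0, -0.004, -0.057, 0, 1],
  [0, -0.004, -0.061, 0, 0.8],
  [0, -0.004, -0.061, 0, 0.4],
])

```text
time_s: 14.43
ee_pos: [461.7, -245.3, 5.4]
ee_rot: [-33.4, 89.9, 153.5]
force: [-0.6, -0.9, -0.7]
gripper_width: 80.8
```

play_rows([
  [0, 0, 0, 0, 0.4],
  [0, 0, 0, 0, 0.4],
  [0, 0, 0, 0, 0.4],
  [0, 0, 0, 0, 0.4],
  [0, 0, 0, 0, 0.4],
  [0, 0, 0, 0, 0.4],
  [0, 0, 0, 0, 0.4],
  [0, 0, 0, 0, 0.4],
], squeeze=12)

```text
time_s: 15.1
ee_pos: [462.3, -245.5, 6.6]
ee_rot: [152.8, 90.0, -20.3]
force: [-0.9, 1.2, 5.8]
gripper_width: 54.9
```

play_rows([
  [0, 0, 0.008, 0, 0.4],
  [0, 0, 0.025, 0, 0.4],
  [0, 0, 0.045, 0, 0.4],
  [0, 0, 0.065, 0, 0.4],
  [0, 0, 0.085, 0, 0.4],
  [0, 0, 0.103, 0, 0.4],
  [0, 0, 0.117, 0, 0.4],
  [0, 0, 0.125, 0, 0.4],
])

```text
time_s: 15.77
ee_pos: [462.6, -246.0, 133.0]
ee_rot: [136.5, 89.8, -36.5]
force: [-0.6, -0.4, -0.3]
gripper_width: 55.3
```

play_rows([
  [0.002, 0.012, 0.003, -0.02, 0.4],
  [0.007, 0.04, 0.005, -0.04, 0.4],
  [0.014, 0.075, 0.005, -0.06, 0.4],
  [0.021, 0.11, 0.005, -0.08, 0.4],
  [0.028, 0.145, 0.005, -0.1, 0.4],
  [0.034, 0.18, 0.005, -0.11, 0.4],
  [0.038, 0.2, 0.005, -0.115, 0.4],
  [0.039, 0.21, 0.005, -0.115, 0.4],
])

```text
time_s: 16.43
ee_pos: [501.0, -33.0, 135.7]
ee_rot: [-29.5, 89.9, 151.0]
force: [0.3, 0.9, -0.7]
gripper_width: 55.0
```

```bash
python3 - <<'E'
from h import *
grabw();grabw();s,p=grabw(); print(s['time_s'],s['ee_pos'],yang(s),s['gripper_width'],s['force'],np.abs(s['qvel']).max())
cv2.imwrite('pics/w11.png',p['img'])
a=np.radians(0.4); B=np.array([500.5-.007*-130+0,-10,0]); ux=np.array([-np.sin(a),np.cos(a),0]);uy=np.array([-np.cos(a),-np.sin(a),0])
B=np.array([500.5,-140,0])+130*ux; print(B)
for z in(88,): print(proj(p,[B+sx*90*ux+sy*60*uy+[0,0,z] for sx in(-1,1) for sy in(-1,1)]).round().tolist())
q=grab_frame('side'); cv2.imwrite('pics/s11.png',cv2.resize(q['img'][100:350,180:430],None,fx=2.4,fy=2.4))
E
```

```text
16.5333 [500.8 -34.5 135.8] -89.4460046012011 55.52728958781361 [ 0.9 -0.5 -0.8] 2.658730958574702
[499.6 -10.    0. ]
[[423.0, 149.0], [409.0, 324.0], [127.0, 148.0], [151.0, 323.0]]
```

View pics/w11.png

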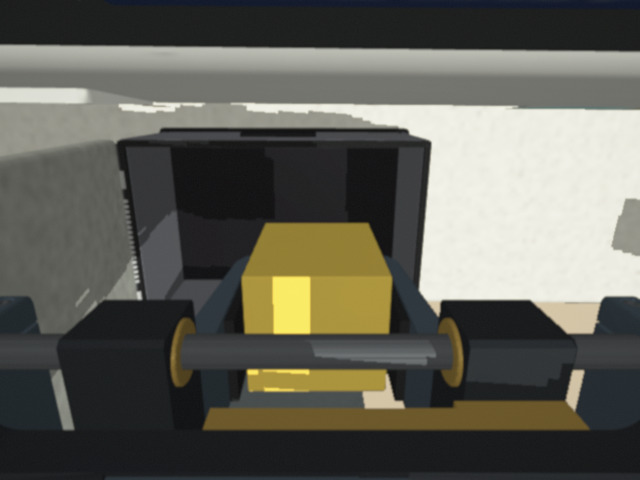

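View pics/s11.png

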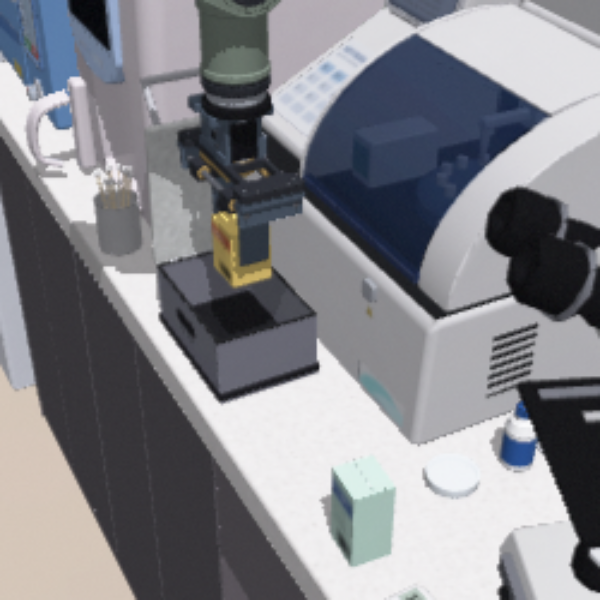

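play_rows([
  [0, 0, -0.01, 0, 0.4],
  [0, 0, -0.027, 0, 0.4],
  [0, 0, -0.047, 0, 0.4],
  [0, 0, -0.067, 0, 0.4],
  [0, 0, -0.087, 0, 0.4],
  [0, 0, -0.105, 0, 0.4],
  [0, 0, -0.115, 0, 0.4],
  [0, 0, -0.12, 0, 0.4],
])

```text
time_s: 17.3
ee_pos: [499.6, -36.5, 14.2]
ee_rot: [-1.2, 89.8, 179.1]
force: [0.1, 0.5, -0.7]
gripper_width: 55.1
```

play_rows([
  [0, 0, -0.002, 0, 0.4],
  [0, 0, -0.004, 0, 0.4],
  [0, 0, -0.004, 0, 0.4],
  [0, 0, -0.004, 0, 0.6],
  [0, 0, -0.004, 0, 0.8],
  [0, 0, -0.004, 0, 0.85],
  [0, 0, -0.004, 0, 0.85],
  [0, 0, -0.004, 0, 0.85],
])

```text
time_s: 17.97
ee_pos: [501.3, -35.4, 12.5]
ee_rot: [168.0, 90.0, -11.6]
force: [-0.8, 1.0, 0.1]
gripper_width: 77.0
```

```bash
python3 - <<'E'
from h import *
s,p=grabw(); print(s['time_s'],s['ee_pos'],yang(s),s['gripper_width'],s['force'],np.abs(s['qvel']).max())
cv2.imwrite('pics/w12.png',p['img'])
E
```

```text
17.9667 [501.3 -35.4  12.5] -89.60248083194456 76.98938329423582 [-0.8  1.   0.1] 0.12033682079342597
```

View pics/w12.png

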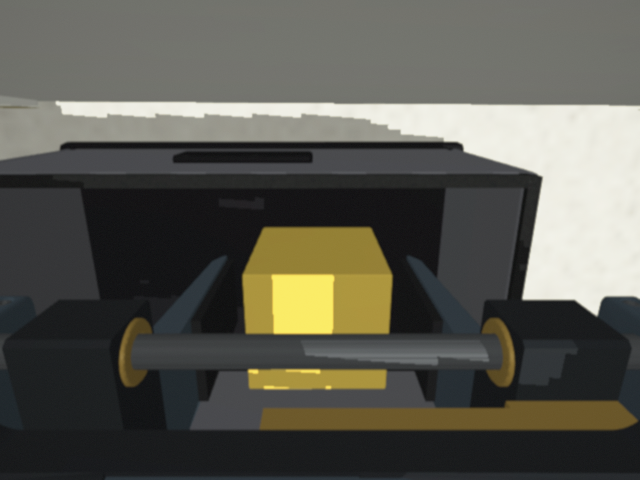

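Released with clearance; raise straight up.

play_rows([
  [0, 0, 0.008, 0, 0.85],
  [0, 0, 0.025, 0, 0.85],
  [0, 0, 0.045, 0, 0.85],
  [0, 0, 0.07, 0, 0.85],
  [0, 0, 0.1, 0, 0.85],
  [0, 0, 0.13, 0, 0.85],
  [0, 0, 0.16, 0, 0.85],
  [0, 0, 0.19, 0, 0.85],
])

```text
time_s: 18.68
ee_pos: [500.7, -35.4, 204.3]
ee_rot: [164.7, 90.0, -14.9]
force: [0.2, 1.0, -0.1]
gripper_width: 77.1
```

play_rows([
  [0, 0, 0.03, 0, 0.85],
  [0, 0, 0.06, 0, 0.85],
  [0, 0.01, 0.085, 0, 0.85],
  [0, 0.03, 0.105, 0, 0.85],
  [0, 0.05, 0.12, 0, 0.85],
  [-0.001, 0.07, 0.13, 0, 0.85],
  [-0.001, 0.085, 0.135, 0, 0.85],
  [-0.001, 0.09, 0.135, 0, 0.85],
])

```text
time_s: 19.35
ee_pos: [500.2, 56.3, 339.1]
ee_rot: [-163.6, 89.8, 16.9]
force: [0.7, -0.3, 0.9]
gripper_width: 77.3
```

```bash
python3 - <<'E'
from h import *
grabw();s,p=grabw(); print(s['time_s'],s['ee_pos'],yang(s),s['gripper_width'],s['force'],np.abs(s['qvel']).max())
cv2.imwrite('pics/w13.png',p['img'])
q=1.5; print('bar',84.9-225*np.cos(q)+52*np.sin(q),88+225*np.sin(q)+52*np.cos(q))
for l in ['handle_bar','low_carton_mid']:
    print(l,[(np.round(x['point'],1).tolist(),round(x['conf'],2)) for x in finder.spot_point(p,l)[:2]])
print(proj(p,[[498.8,120.9,316.1]]))
q=grab_frame('side'); cv2.imwrite('pics/s13.png',cv2.resize(q['img'][100:350,180:430],None,fx=2.4,fy=2.4))
E
```

```text
19.4 [499.9  56.1 338.1] -89.48015832139687 77.58890835925152 [-0.6  0.8  0. ] 1.9574836257486397
bar 120.85386892817769 316.1147064726328
handle_bar [([203.4, 253.6], 0.55)]
low_carton_mid []
[[205.7 255.9]]
```

View pics/w13.png

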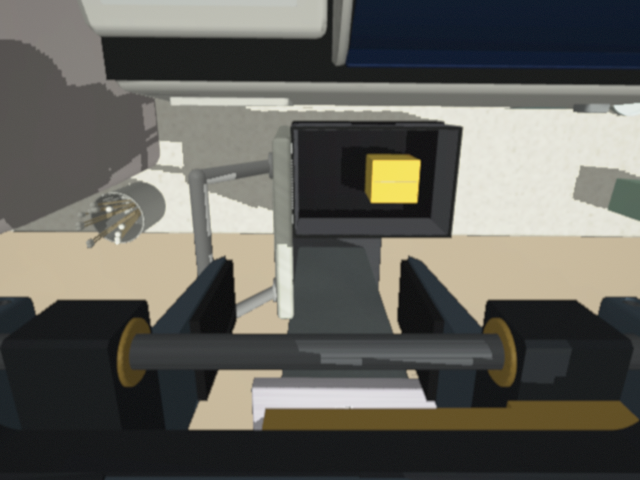

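View pics/s13.png

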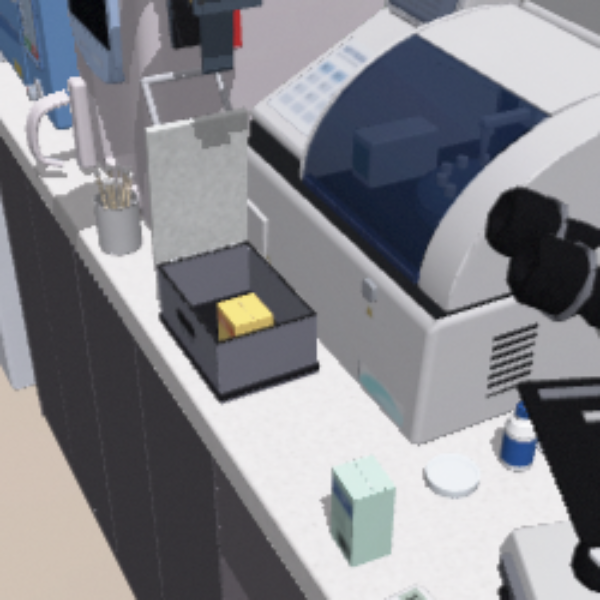

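play_rows([
  [0, 0.01, 0, 0, 0.6],
  [0, 0.025, 0, 0, 0.6],
  [0, 0.045, 0, 0, 0.6],
  [0, 0.06, 0, 0, 0.6],
  [-0.001, 0.064, 0, 0, 0.6],
  [-0.001, 0.064, 0, 0, 0.6],
  [-0.001, 0.064, -0.008, 0, 0.6],
  [-0.001, 0.064, -0.02, 0, 0.6],
])

```text
time_s: 20.27
ee_pos: [499.6, 117.9, 317.5]
ee_rot: [176.7, 89.9, -2.9]
force: [-0.6, -0.2, -0.0]
gripper_width: 54.7
```

play_rows([
  [0, 0, -0.008, 0, 0.6],
  [0, 0, -0.018, 0, 0.6],
  [0, 0, -0.028, 0, 0.6],
  [0, 0, -0.036, 0, 0.6],
  [0, 0, -0.041, 0, 0.6],
  [0, 0, -0.043, 0, 0.6],
  [0, 0, -0.043, 0, 0.6],
  [0, 0, -0.043, 0, 0.6],
])

```text
time_s: 20.93
ee_pos: [499.3, 118.6, 274.4]
ee_rot: [-178.2, 90.0, 2.1]
force: [-0.4, 0.0, 0.6]
gripper_width: 54.4
```

```bash
python3 - <<'E'
from h import *
s,p=grabw(); print(s['time_s'],s['ee_pos'],yang(s),s['gripper_width'],s['force'],np.abs(s['qvel']).max())
cv2.imwrite('pics/w14.png',p['img']); print(proj(p,[[498.8,120.9,316.1]]))
f=lambda q:np.array([-225*np.cos(q)+52*np.sin(q),225*np.sin(q)+52*np.cos(q)])
for q0,q1 in((1.5,1.18),(1.18,.87)):
    qs=q0+(q1-q0)*(1-np.cos(np.linspace(0,np.pi,9)[1:]))/2 if 0 else np.linspace(q0,q1,9)[1:]
    print([(f(q)-f(q0)).round(1).tolist() for q in qs])
E
```

```text
20.9333 [499.3 118.6 274.4] -89.60620485740371 54.374275695496266 [-0.4  0.   0.6] 0.5618869678136108
[[309.7 308.4]]
[[-9.2, 1.3], [-18.3, 2.1], [-27.6, 2.7], [-36.8, 2.8], [-46.0, 2.6], [-55.3, 2.0], [-64.4, 1.1], [-73.6, -0.3]]
[[-8.8, -1.6], [-17.5, -3.6], [-26.2, -5.9], [-34.7, -8.5], [-43.2, -11.5], [-51.5, -14.8], [-59.7, -18.4], [-67.7, -22.3]]
```

View pics/w14.png

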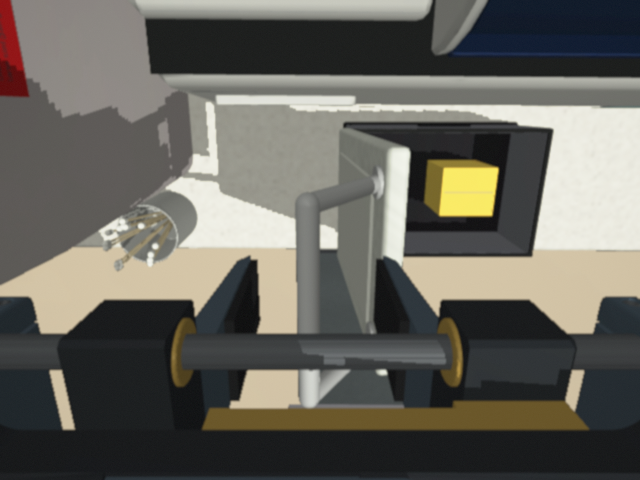

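play_rows([
  [0, 0.002, 0, 0, 0],
  [0, 0.002, 0, 0, 0],
  [0, 0.002, 0, 0, 0],
  [0, 0.002, 0, 0, 0],
  [0, 0.002, 0, 0, 0],
  [0, 0.002, 0, 0, 0],
  [0, 0.002, 0, 0, 0],
  [0, 0.002, 0, 0, 0],
], squeeze=15)

```text
time_s: 21.65
ee_pos: [499.0, 120.8, 274.2]
ee_rot: [-98.9, 90.0, 81.5]
force: [-0.6, 0.8, 0.5]
gripper_width: 9.6
```

play_rows([
  [0, 0, 0, 0, 0],
  [0, 0, 0, 0, 0],
  [0, 0, 0, 0, 0],
  [0, 0, 0, 0, 0],
  [0, 0, 0, 0, 0],
  [0, 0, 0, 0, 0],
  [0, 0, 0, 0, 0],
  [0, 0, 0, 0, 0],
])

```text
time_s: 22.32
ee_pos: [499.1, 120.6, 274.2]
ee_rot: [-174.0, 90.0, 6.4]
force: [0.1, 1.2, 1.6]
gripper_width: 9.5
```

play_rows([
  [0, -0.005, 0.001, 0, 0],
  [0, -0.014, 0.002, 0, 0],
  [0, -0.023, 0.002, 0, 0],
  [0, -0.033, 0.003, 0, 0],
  [0, -0.043, 0.003, 0, 0],
  [0, -0.053, 0.002, 0, 0],
  [0, -0.063, 0.001, 0, 0],
  [0, -0.0736, -0.0003, 0, 0],
])

```text
time_s: 22.98
ee_pos: [499.5, 45.6, 273.9]
ee_rot: [171.9, 89.9, -7.8]
force: [2.9, 0.3, -0.1]
gripper_width: 9.3
```

play_rows([
  [0, -0.0088, -0.0016, 0, 0],
  [0, -0.0175, -0.0036, 0, 0],
  [0, -0.0262, -0.0059, 0, 0],
  [0, -0.0347, -0.0085, 0, 0],
  [0, -0.0432, -0.0115, 0, 0],
  [0, -0.0515, -0.0148, 0, 0],
  [0, -0.0597, -0.0184, 0, 0],
  [0.001, -0.0677, -0.0223, 0, 0],
])

```text
time_s: 23.65
ee_pos: [499.3, -21.6, 251.1]
ee_rot: [4.3, 89.9, -175.3]
force: [-0.2, 0.3, -0.4]
gripper_width: 10.0
```

play_rows([
  [0, 0, 0, 0, 0],
  [0, 0, 0, 0, 0],
  [0, 0, 0, 0, 0],
  [0, 0, 0, 0, 0],
  [0, 0, 0, 0, 0],
  [0, 0, 0, 0, 0],
  [0, 0, 0, 0, 0],
  [0, 0, 0, 0, 0],
])

```text
time_s: 24.32
ee_pos: [499.3, -20.6, 251.4]
ee_rot: [6.3, 89.9, -173.3]
force: [-2.5, -0.7, 1.6]
gripper_width: 9.5
```

```bash
python3 - <<'E'
from h import *
s,p=grabw(); print(s['time_s'],s['ee_pos'],yang(s),s['gripper_width'],s['force'],np.abs(s['qvel']).max())
cv2.imwrite('pics/w15.png',p['img'])
from scipy.optimize import minimize
f=lambda q:np.array([84.9-225*np.cos(q)+52*np.sin(q),88+225*np.sin(q)+52*np.cos(q)])
b=s['ee_pos'][1:]+np.array([0,41]); r=minimize(lambda q:np.sum((f(q[0])-b)**2),[.9]); print(r.x,r.fun**.5)
q=grab_frame('side'); cv2.imwrite('pics/s15.png',cv2.resize(q['img'][100:350,180:430],None,fx=2.4,fy=2.4))
for l in ['handle_bar']:
    print([(np.round(x['point'],1).tolist(),round(x['conf'],2)) for x in finder.spot_point(q,l)[:2]],proj(q,[[499.5,*f(r.x[0])]]))
E
```

```text
24.3167 [499.3 -20.6 251.4] -89.59139513642893 9.463110444972918 [-2.5 -0.7  1.6] 0.12169279698956903
[0.9] 0.8479495188967339
[([274.5, 155.8], 0.74)] [[275.8 157.7]]
```

View pics/s15.png

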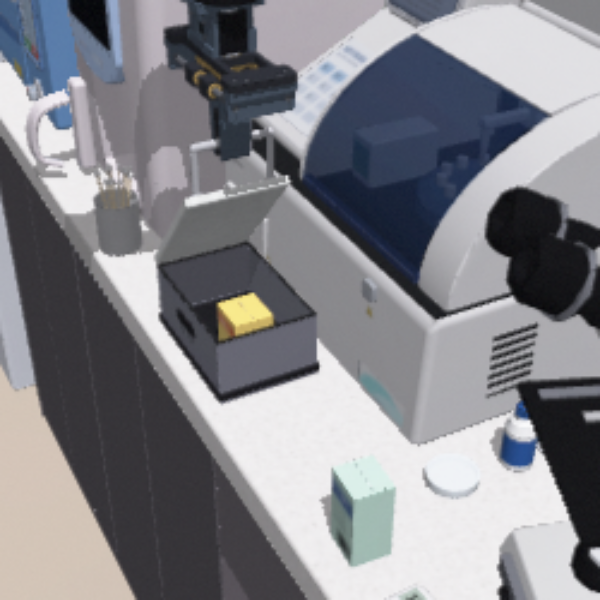

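View pics/w15.png

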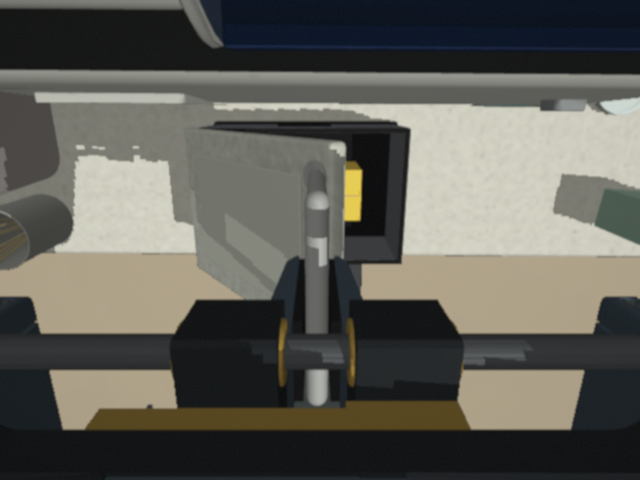

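```bash
python3 -c "
from h import *
s=sensors.state(); print(s['time_s'],s['gripper_width']); print(job_done())"
```

```text
24.4667 9.568423781542977
the job is handed in; nothing more can be done
None
```

I completed the whole sequence in 24.5 s of the 67 s allowed and handed the job in; it reports no verdict, so what follows rests on my own checks.

- **Cover up:** I lifted the cover by its bar and let go at about 79 degrees. The spring took it the rest of the way, and later pictures showed it at its stop.
- **Carton:** The low (yellow) carton stands upright inside the box, released. I saw this in both the side and wrist views after backing away.
- **Final hold:** I gripped the bar again and brought the cover down. From the tool position it is at about 0.9 rad (51 degrees). The measured position sits within 1 mm of the bar's expected path. The fingers are closed on the bar (9.5 mm opening), the arm is still and the grip was set to 15 N.
- **Bystanders:** I saw no bystander displaced in the views I took, but I did not measure them.

**Check that failed:** The first pinch on the bar closed on nothing. The pictures showed the real fingertips ending about 24 mm short of the reported tool point. I lowered the tool by that amount and used the same correction for every later grasp; all of them held.

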